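# Index the sugar-flower turntable to its next notch

### The job

The little turntable with the sugar poppy on it is locked by a spring pin: pull its red ring up, turn the plate anticlockwise (seen from above) to the very next notch, the one in the orange shoe, and let the pin drop fully home there, then let go. Turn it gently: never force the pin against the notched rail or slam it down on it, do not disturb the poppy, and leave the other things on the table where they are.

Things in the scene. Friction and masses are not known exactly. Their poses are not given: they have to be found in the camera images.
- stand: fixed black round foot of the turntable, 270 mm across, 12 mm thick; origin on the table at the turning axis, z up; +x points from the axis towards the starting notch
- rail: fixed aluminium index track on the foot, mean radius 115 mm, 16 mm wide, top 30 mm above the table, with 10 mm wide notches open down to the foot; origin and axes as the stand's. It carries an orange shoe (20 mm wide, top 0.4 mm higher, 0.42 rad long to either side of its notch), clamped by hand, so its notch lies anywhere 0.60 to 0.90 rad from the first: see it or feel for it
- plate (a joint): turn of the plate, rad: 0 in the middle of the first notch (notch play 0.013 rad either way), growing anticlockwise seen from above, stops at -0.3 and 1.5; friction 0.2 N m, stays where it is left. From the first notch to the orange shoe's (0.60 to 0.90) the track is smooth; the notch after that, at 1.9, is out of reach
- plate_centre (a point): centre of the top of the white turntable plate (184 mm across, 10 mm thick, top 50 mm above the table), on the turning axis; turns with the plate, x towards the ring. A steel tab on the plate's rim carries the ring at 115 mm from the axis
- ring (a joint): how far the ring and pin are pulled up, in m: 0 = pin fully home in a notch, 0.008 = pin tip resting on top of the rail between notches, 0.014 = end of travel. A spring pushes it down with 5 N at 0, 9 N at 0.008 and 12 N at 0.014
- ring_centre (a point): centre of the red pull ring: upright, 38 mm outer diameter, round 10 mm bar, 18 mm hole; centre 85 mm above the table when home (top 104, bottom 66, brass collar below it ends at 62 mm). x away from the turning axis, y anticlockwise along the turn, z up; it lies in the x-z plane: pinch it across y, 10 mm thick. Turns with the plate
- pin: steel lock pin, 7 mm thick with a round tip, fixed under the ring, moves and turns with it; body origin on the pin's axis, at table height when home; the tip is 22 mm above this origin. It is spoilt if pressed on the rail or on a notch wall with over 30 N
- poppy: red sugar poppy in a white pot 40 mm across, 45 mm tall in all, standing loose on the plate about 35 mm from the axis on the side away from the ring; origin under its centre
- jar: jar with green cap, 52 mm across, 45 mm tall, standing near the turntable; origin under its centre
- tin: blue lidded box 85 x 55 x 28 mm lying near the turntable; origin under its centre
- pot: small yellow plastic cup, 44 mm across, 45 mm tall, near the turntable; origin under its centre

How it is judged (in metres and radians):
On the way, in this order (a step that is already met when the one before it is completed fails the run):
1. the pin is pulled up clear of the first notch (value of joint ring above 0.0075 m and value of joint plate below 0.2 rad), for 0.05 s.
2. the plate has been turned away from the first notch towards the next (value of joint plate above 0.3 rad), for 0.1 s.
3. the pin has dropped home in the orange shoe's notch (value of joint plate between 0.56 and 0.94 rad and value of joint ring below 0.002 m), for 0.2 s.
At the end, for the whole second after the job is handed in: the plate is at rest 0.56 to 0.94 rad round from the first notch with the pin home (ring within 2 mm of its lowest position), which is only possible in the orange shoe's notch; the poppy stands upright and still on the plate; the ring is released (all of step 3 and velocity of joint plate between -0.03 and 0.03 rad/s and horizontal distance between poppy and plate_centre below 0.065 m and angle between poppy's own z axis and vertical below 0.2 rad and linear speed of poppy below 0.02 m/s); the robot touches nothing.
It fails at once if the pin is forced against or slammed onto the rail or shoe (over 30 N) (contact force between pin and rail above 30 N).
It fails at once if the poppy is tipped or pushed off its place on the plate (angle between poppy's own z axis and vertical above 0.35 rad or horizontal distance between poppy and plate_centre above 0.065 m).
It fails at once if a bystander is disturbed (moved more than 15 mm) (distance of any of jar, tin, pot from where it was at the start of the episode above 0.015 m).
It also fails if it takes over 48 s, if anything falls off the work surface, if the arm or the gripper's body presses on something with over 40 N, if the wrist force passes 120 N, or if a joint passes its speed limit or range.

### The arm

A 6-joint arm with a two-finger parallel gripper is mounted at the origin on the work surface. World frame = base frame: x ahead of the robot, y to its left, z up, the work surface at z = 0. Lengths are in mm, angles in degrees, forces in N, time in s.
With the tool pointing down it reaches from about 350 to 850 mm from the base axis. Payload 8.1 kg.
Tool frame: the origin (TCP) lies on the centre line of the jaws, within the pads' length; the fingertips stand 17 mm ahead of it and the grasp point (between the pads) lies 2 mm behind it; z points along the fingers, y is the direction in which the jaws open and shut (so a half turn about z gives the same grasp; the last joint's range is limited). The gripper opens to 93 mm and grips with 3 to 60 N. Pads are 15 mm wide; open, the fingers measure 128 mm over their backs; the gripper's body (75 mm by 188 mm) begins 65 mm behind the grasp point.
Start: joints at [-68.09, 7.471, 85.268, -0, 87.261, -4.893], TCP at [270.574, -535.533, 235.635] pointing down, gripper open.
Joint ranges: [-169.43, 169.43], [-51.17, 129.36], [1.28, 143.12], [-76.62, 256.62], [0, 156.53], [-152.29, 152.29]. Speed limits (degrees/s): [136.94, 136.94, 159.86, 180, 180, 180].

### API

Orientations are given as a 3x3 rotation matrix whose columns are the frame's x, y, z axes.
In Python, from rig import read_state, cams, job gives the robot as it stands.
- The arm moves only by the shell command python3 -m handwheel 'ROWS' [FORCE]. ROWS is JSON, a list that holds one entry, the list of rows, each a list of 7 numbers: the shift along the tool's x, y, z normalised to -1 to 1, where 1 is 0.3 m, then the turn, a rotation vector about the tool's x, y, z normalised to -1 to 1, where 1 is 60 degrees, then the opening, from 0 (shut) to 1 (fully open). In form: [[[x, y, z, wx, wy, wz, claw], ...]]. A call has 1 to 10 rows; each row shifts and turns the pose as measured when the row begins, along the tool's axes as they then stand; what a row does not reach is not made up. A row lasts 1/10 s, in which the tool goes at most 50 mm and 8.59 degrees, less where a joint would pass 70% of its speed; a pose out of reach is approached as far as the arm can. A call with a number of a shift or a turn outside -1 to 1 is refused whole. A call with a gripper value outside its range is refused whole. The fingers move at their own pace and stop on an object; FORCE is the grip in N (left out, the last holds). Time passes only in rows, so rows that do not move let the fingers close. It gives the time, the measured TCP pose, the force and the opening at its end, in the units of the state.
- read_state(): the state, without advancing time (a new reading comes with each control period).
- cams.snapshot(name): name is "side" or "top" or "wrist"; returns a dict with "frame" (480x640x3 uint8, blue, green, red), "depth" (480x640 float32, mm along the optical axis (not along the pixel's ray), 0 where there is no reading), "fx", "fy", "cx", "cy" (pixels), "D" ([k1, k2, p1, p2, k3] as OpenCV has them; the pictures are not rectified), "rvec" (rotation vector, rad) and "tvec" (3), from world to camera coordinates, as OpenCV has them. Camera axes: x right, y down, z forward; pixel columns grow to the right and rows downward; lengths in mm; the calibration is good to about 2 mm. A picture is of the moment at which its call begins.
- job.sign_off(): hands the job in, once; it reports no verdict.
The state is a dict: "time": time; "qpos": joint angles; "joint_vel": joint speeds; "joint_efforts": joint torques, N m; "ee_pos": TCP position; "ee_rot": TCP orientation; "force": force on the tool from outside, world axes, zero at the start; "moment": the same for the moment, N m; "width": finger opening in mm.
Only numpy, scipy, OpenCV 4.12 (cv2) and the standard library are available. Lean on these libraries where they do the work, as an engineer would, in place of code of your own. Each camera call takes 0.05 s, during which the arm holds its last target. There are 200 camera calls.

## Working session

There is one attempt and no reset: what is moved stays moved. The work goes in short steps, Python scripts to look and compute and a shell command to move; the robot and the scene stay as the last step left them, time stands still between calls to the robot, and variables do not carry over. Pictures are saved under pics/ and viewed, about 8 in all and at most 12, crops included, and the job is handed in when it is done.

```bash
ls; mkdir -p pics; cat > h.py <<'E'
import numpy as np, cv2
from rig import read_state, cams, job
def snap(n):
    return cams.snapshot(n)
def cam(s):
    K=np.array([[s['fx'],0,s['cx']],[0,s['fy'],s['cy']],[0,0,1.]]);R=cv2.Rodrigues(np.array(s['rvec'],float))[0];t=np.array(s['tvec'],float).reshape(3)
    return K,np.array(s['D'],float),R,t
def ray(s,u,v):
    K,D,R,t=cam(s); p=cv2.undistortPoints(np.array([[[u,v]]],float),K,D)[0,0]
    d=R.T@np.array([p[0],p[1],1]); return -R.T@t,d
def onz(s,u,v,z):
    o,d=ray(s,u,v); return o+d*(z-o[2])/d[2]
def bydepth(s,u,v):
    o,d=ray(s,u,v); return o+d*float(s['depth'][int(round(v)),int(round(u))])
E
python3 - <<'E'
from h import *
import pickle
st=read_state(); print(st)
for n in ['top','side']:
    s=snap(n); cv2.imwrite(f'pics/{n}0.png',s['frame']); pickle.dump(s,open(f'{n}0.pkl','wb'))
    K,D,R,t=cam(s); print(n,-R.T@t,R[2],s['fx'])
E
```

```text
pics
{'time': 0.0, 'qpos': array([-6.80903305e+01,  7.51539748e+00,  8.53300985e+01, -3.53365562e-03,
        8.72606398e+01, -4.89175467e+00]), 'joint_vel': array([ 0.00072706,  0.07153291, -0.07059288,  0.12209962, -0.07496378,
        0.03706779]), 'joint_efforts': array([-3.50173323e-03, -5.59843755e+01, -4.91765034e+01,  7.63827679e-02,
        3.52920243e-02, -1.36303606e-04]), 'ee_pos': array([ 270.34839864, -535.03214582,  234.57654903]), 'ee_rot': array([[ 8.92573292e-01,  4.50901717e-01, -7.48373000e-04],
       [ 4.50902327e-01, -8.92571687e-01,  1.69563605e-03],
       [ 9.65886537e-05, -1.85092258e-03, -9.99998282e-01]]), 'force': array([ 0.21762398, -0.9470277 , -0.23172098]), 'moment': array([-0.00397754,  0.00464442, -0.00040698]), 'width': 93.1291549594115}
top [408.53134778 -16.52975538 964.335994  ] [ 0.17275522  0.0171699  -0.98481512] 475.524159974854
side [432.44215569 886.52918829 722.76703431] [ 0.11829731 -0.79489445 -0.59510383] 606.3236718894055
```

View pics/top0.png

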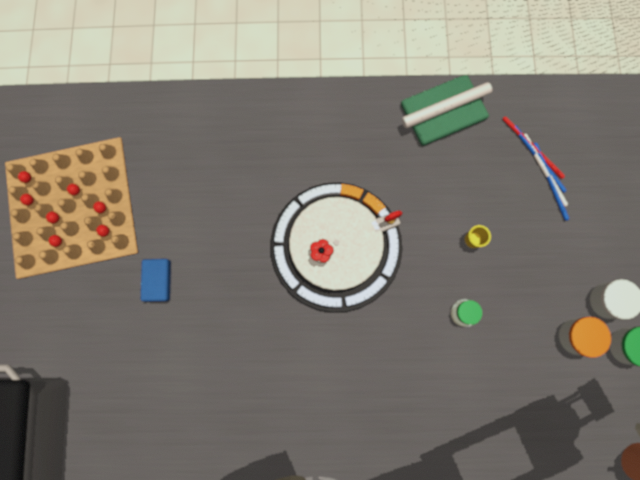

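View pics/side0.png

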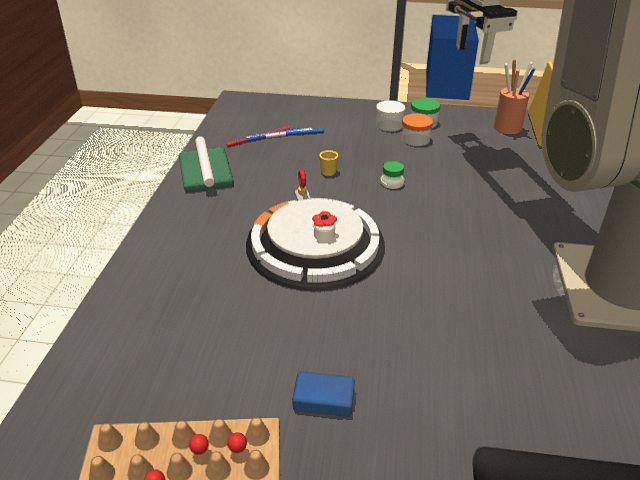

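The top view shows the turntable at about (336,247), the ring at (393,217), and the orange shoe from (341,188) to (384,210) with its dark notch near (365,197). In the side view the ring is at (302,180) and the plate centre at about (315,226).

```bash
python3 - <<'E'
from h import *
import pickle
T=pickle.load(open('top0.pkl','rb'));S=pickle.load(open('side0.pkl','rb'))
def tri(a,b):
    (o1,d1),(o2,d2)=a,b; d1=d1/np.linalg.norm(d1);d2=d2/np.linalg.norm(d2)
    A=np.c_[d1,-d2];x=np.linalg.lstsq(A,o2-o1,rcond=None)[0];p=o1+x[0]*d1;q=o2+x[1]*d2;return (p+q)/2,np.linalg.norm(p-q)
def red(s,x0,x1,y0,y1):
    f=s['frame'].astype(int);m=((f[...,2]>120)&(f[...,1]<70)&(f[...,0]<70)).astype(np.uint8);k=np.zeros_like(m);k[y0:y1,x0:x1]=m[y0:y1,x0:x1]
    M=cv2.moments(k,True);print('red',M['m00'],cv2.boundingRect(k));return M['m10']/M['m00'],M['m01']/M['m00']
a=red(T,378,408,205,228);b=red(S,292,312,165,195);print(a,b)
ring,e=tri(ray(T,*a),ray(S,*b));print('ring',ring,e)
# plate: white pixels contour near centre -> ellipse
def plate(s,x0,x1,y0,y1):
    f=s['frame'];m=np.zeros(f.shape[:2],np.uint8);m[y0:y1,x0:x1]=(f[y0:y1,x0:x1].min(2)>120)*255
    m=cv2.morphologyEx(m,cv2.MORPH_OPEN,np.ones((3,3)))
    c=max(cv2.findContours(m,0,1)[0],key=cv2.contourArea);h=cv2.convexHull(c);return cv2.fitEllipse(h),c
for s,bx in ((T,(270,402,180,312)),(S,(240,390,190,290))):
    el,c=plate(s,*bx);print(el)
    for z in (40,50): print(z,onz(s,*el[0],z))
    P=np.array([onz(s,*p[0],50)[:2] for p in c.astype(float)]);(cx,cy),r=cv2.minEnclosingCircle(P.astype(np.float32));print('circ',cx,cy,r)
for u,v in [(320,240),(345,230)]: print(bydepth(T,u,v))
# orange
f=T['frame'].astype(int);m=((f[...,2]>150)&(f[...,1]>80)&(f[...,1]<170)&(f[...,0]<90)).astype(np.uint8);k=np.zeros_like(m);k[180:235,330:402]=m[180:235,330:402]
v,u=np.nonzero(k);O=np.array([onz(T,a,b,30.4) for a,b in zip(u,v)]);np.save('O.npy',O);print(len(O))
cv2.imwrite('pics/z.png',np.hstack([cv2.resize(T['frame'][180:250,325:410],None,fx=5,fy=5,interpolation=2),cv2.resize(S['frame'][160:230,240:315],None,fx=5,fy=5,interpolation=2)]))
E
```

```text
red 97.0 (385, 211, 17, 10)
red 78.0 (299, 169, 7, 16)
(393.25773195876286, 215.4020618556701) (301.8333333333333, 176.69230769230768)
ring [ 609.84125563 -150.67784934   85.22869238] 1.9819573376237862
((345.4822998046875, 242.71243286132812), (95.34947204589844, 115.1968994140625), 88.36897277832031)
40 [565.33967136 -61.48988255  40.        ]
50 [563.64322845 -61.00347795  50.        ]
circ 571.2091064453125 -61.826637268066406 111.94512176513672
((322.7043151855469, 228.51817321777344), (69.07966613769531, 116.37578582763672), 105.7369613647461)
40 [552.97531217 -42.63622773  40.        ]
50 [551.20994931 -29.02740702  50.        ]
circ 546.9466552734375 -47.51338195800781 132.76751708984375
[563.15856247 -11.62389334  86.98473198]
[589.39600555 -60.72056843  47.4748402 ]
435
```

View pics/z.png

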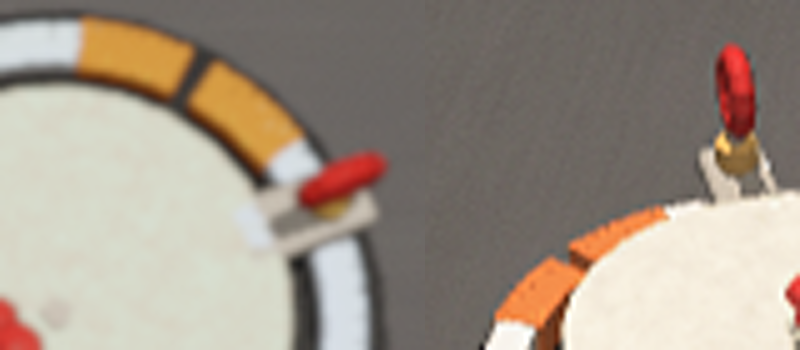

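The zoom shows the orange shoe whole, from (341,184) to (385,208) in top-view pixels, with its notch near (363.5,195.5). The ring stands on the tab, and there is a dot at the plate centre near (335.4,243). My plate mask picked up rail pixels, so I'll isolate the plate.

```bash
python3 - <<'E'
from h import *
import pickle
T=pickle.load(open('top0.pkl','rb'));S=pickle.load(open('side0.pkl','rb'))
ring=np.array([609.8,-150.7])
for s,bx,k in ((T,(270,402,180,312),21),(S,(240,390,185,290),21)):
    x0,x1,y0,y1=bx;f=s['frame'];m=np.zeros(f.shape[:2],np.uint8);m[y0:y1,x0:x1]=(f[y0:y1,x0:x1].min(2)>120)*255
    m=cv2.morphologyEx(m,3,np.ones((25,25)));m=cv2.morphologyEx(m,2,cv2.getStructuringElement(2,(k,k)))
    c=max(cv2.findContours(m,0,1)[0],key=cv2.contourArea);h=cv2.convexHull(c)
    P=np.array([onz(s,*p[0],50)[:2] for p in h.astype(float)]);
    A=np.c_[2*P,np.ones(len(P))];x=np.linalg.lstsq(A,(P**2).sum(1),rcond=None)[0];r=np.sqrt(x[2]+x[0]**2+x[1]**2);print('plate',x[:2],r)
d=onz(T,335.4,243,50);print('dot',d)
O=np.load('O.npy')[:,:2]
for c in (d[:2],):
    v=ring-c;t0=np.arctan2(v[1],v[0]);print('ring r',np.hypot(*v),'ang',t0)
    w=O-c;a=(np.arctan2(w[:,1],w[:,0])-t0);r=np.hypot(*w.T);print(r.min(),r.max(),a.min(),a.max());print(np.histogram(a,bins=np.arange(0.2,1.3,.05)))
    n=onz(T,363.5,195.5,30)[:2]-c;print('notch',np.hypot(*n),np.arctan2(n[1],n[0])-t0)
st=read_state();print(st['ee_rot'].round(3))
E
```

```text
plate [561.64270957 -42.52223346] 121.58991371557441
plate [562.65820229  -7.29337657] 124.45336620984574
dot [563.33677757 -41.35814608  50.        ]
ring r 118.80434359865266 ang -1.168980412928875
105.6976641335056 127.75795929392642 -0.041145071783365905 1.0592066869342256
(array([ 0, 24, 32, 31, 28, 30, 31, 29,  6,  7, 32, 28, 30, 31, 29, 31, 26,
        1,  0,  0,  0]), array([0.2 , 0.25, 0.3 , 0.35, 0.4 , 0.45, 0.5 , 0.55, 0.6 , 0.65, 0.7 ,
       0.75, 0.8 , 0.85, 0.9 , 0.95, 1.  , 1.05, 1.1 , 1.15, 1.2 , 1.25]))
notch 116.39140066913751 0.6355720013168669
[[ 0.893  0.451 -0.001]
 [ 0.451 -0.893  0.002]
 [ 0.    -0.002 -1.   ]]
```

Measurements are consistent: the axis is near (563,−41), the ring near (608,−147,85), and the notch about 0.645 rad round. I'll go above the ring and look with the wrist camera.

```bash
python3 -m handwheel '[[[0.132,-0.054,0,0,0,0,1],[0.132,-0.054,0,0,0,0,1],[0.132,-0.054,0,0,0,0,1],[0.132,-0.054,0,0,0,0,1],[0.132,-0.054,0,0,0,0,1],[0.132,-0.054,0,0,0,0,1],[0.132,-0.054,0,0,0,0,1],[0.132,-0.054,0,0,0,0,1],[0.132,-0.054,0,0,0,0,1],[0.132,-0.054,0,0,0,0,1]]]' 20
python3 -m handwheel '[[[0,0,0,0,0,-0.143,1],[0,0,0,0,0,-0.143,1],[0,0,0,0,0,-0.143,1],[0,0,0,0,0,-0.143,1],[0,0,0,0,0,-0.143,1],[0,0,0,0,0,-0.143,1],[0,0,0,0,0,-0.143,1],[0,0,0,0,0,-0.143,1],[0,0,0,0,0,-0.143,1],[0,0,0,0,0,-0.143,1]]]'
cat > goto.py <<'E'
import sys
from h import *
def goto(p,yaw):  # tool shift (units) and wz (units) to a world point and tool-y yaw (deg), tool down
    st=read_state();R=np.array(st['ee_rot']);d=R.T@(np.array(p)-st['ee_pos'])
    y=np.radians(yaw);ty=np.array([np.cos(y),np.sin(y),0]);tz=np.array([0,0,-1.]);G=np.c_[np.cross(ty,tz),ty,tz]
    w=cv2.Rodrigues(R.T@G)[0].ravel()
    print('shift units',(d/300).round(4),'mm',d.round(1),'rot units',(np.degrees(w)/60).round(4),'pos',st['ee_pos'].round(1),'yaw',np.degrees(np.arctan2(R[1,1],R[0,1])).round(2),'F',st['force'].round(1),'w',round(st['width'],1),'t',round(st['time'],2))
if __name__=='__main__': goto([float(x) for x in sys.argv[1:4]],float(sys.argv[4]))
E
python3 goto.py 608 -147 210 23
```

```text
time: 1.1
ee_pos: [555.5, -203.1, 229.4]
ee_rot: [[0.897, 0.441, -0.007], [0.442, -0.897, 0.006], [-0.004, -0.009, -1.0]]
force: [0.4, 0.3, 0.3]
width: 93.0
time: 2.1
ee_pos: [556.7, -194.0, 222.6]
ee_rot: [[-0.382, 0.924, -0.016], [0.924, 0.382, 0.012], [0.018, -0.01, -1.0]]
force: [-0.5, -0.4, 0.1]
width: 93.1
shift units [0.0787 0.2184 0.041 ] mm [23.6 65.5 12.3] rot units [-0.0099 -0.0168 -0.0086] pos [ 556.7 -194.   222.6] yaw 22.49 F [-0.5 -0.4  0.1] w 93.1 t 2.1
```

```bash
python3 -m handwheel '[[[0.04,0.11,0.01,-0.005,-0.008,-0.004,1],[0.04,0.11,0.01,-0.005,-0.008,-0.004,1],[0,0,0,0,0,0,1]]]'
python3 - <<'E'
from h import *
from goto import goto
import pickle
goto([608,-147,87],23)
s=snap('wrist');cv2.imwrite('pics/w1.png',s['frame']);pickle.dump(s,open('w1.pkl','wb'))
K,D,R,t=cam(s);print(-R.T@t,R[2])
E
```

```text
time: 2.4
ee_pos: [608.4, -145.8, 214.6]
ee_rot: [[-0.395, 0.919, -0.002], [0.919, 0.395, 0.001], [0.002, -0.001, -1.0]]
force: [-0.1, 0.6, -0.7]
width: 92.9
shift units [-0.0038 -0.0023  0.4253] mm [ -1.1  -0.7 127.6] rot units [-0.0013 -0.0017  0.0044] pos [ 608.4 -145.8  214.6] yaw 23.26 F [-0.1  0.6 -0.7] w 92.9 t 2.4
[581.90648825 -81.11160538 362.92984503] [ 0.09853459 -0.23151989 -0.96782719]
```

View pics/w1.png

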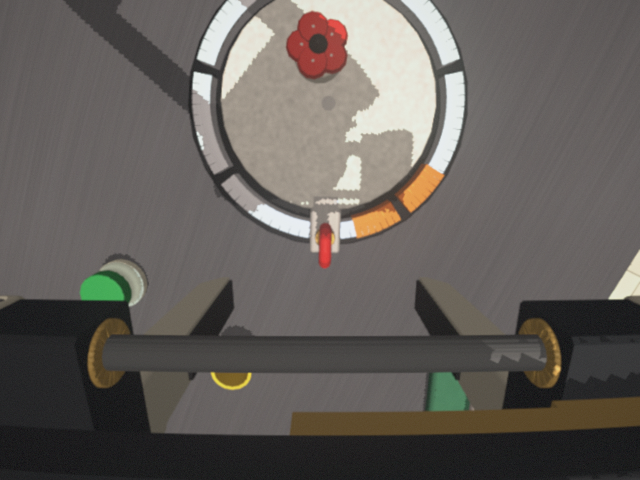

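The wrist view has the ring at (325,245) between the jaws, the plate dot at (328,103), and the shoe notch near (399,207). I'll work out points from these.

```bash
python3 - <<'E'
from h import *
import pickle
s=pickle.load(open('w1.pkl','rb'))
f=s['frame'].astype(int);m=((f[...,2]>110)&(f[...,1]<70)&(f[...,0]<70)).astype(np.uint8);k=np.zeros_like(m);k[210:280,305:345]=m[210:280,305:345]
M=cv2.moments(k,True);u,v=M['m10']/M['m00'],M['m01']/M['m00'];print(M['m00'],cv2.boundingRect(k),u,v)
T=pickle.load(open('top0.pkl','rb'))
d=onz(s,328,103,50);r=onz(s,u,v,85);n=onz(s,399.5,207.5,30);n2=onz(s,220,176,30)
print('dot',d,'ring85',r,'notch',n)
o1,d1=ray(s,u,v);o2,d2=ray(T,393.26,215.4);d1/=np.linalg.norm(d1);d2/=np.linalg.norm(d2)
x=np.linalg.lstsq(np.c_[d1,-d2],o2-o1,rcond=None)[0];print('tri',o1+x[0]*d1,o2+x[1]*d2)
mo=((f[...,2]>130)&(f[...,1]>70)&(f[...,1]<170)&(f[...,0]<90)).astype(np.uint8);ko=np.zeros_like(mo);ko[150:250,345:450]=mo[150:250,345:450]
vv,uu=np.nonzero(ko);O=np.array([onz(s,a,b,30.4)[:2] for a,b in zip(uu,vv)])
for c in (d[:2],):
  w=r[:2]-c;t0=np.arctan2(w[1],w[0]);print('r',np.hypot(*w),np.degrees(t0));w=n[:2]-c;print('notch r',np.hypot(*w),np.arctan2(w[1],w[0])-t0)
  w=O-c;a=np.arctan2(w[:,1],w[:,0])-t0;rr=np.hypot(*w.T);sel=(rr>106)&(rr<124);print(np.histogram(a[sel],bins=np.arange(.1,1.2,.02)))
print('depth ring',bydepth(s,u,v),'rail',bydepth(s,399,212),bydepth(s,410,200),bydepth(s,400,120))
E
```

```text
371.0 (319, 224, 12, 44) 324.45822102425876 245.44204851752022
dot [568.4757724  -42.08811371  50.        ] ring85 [ 611.18263191 -148.62106616   85.        ] notch [668.08421762 -98.98998774  30.        ]
tri [ 613.3310368  -153.57519051   64.60435478] [ 613.51072904 -153.81897462   64.68249834]
r 114.77432556612631 -68.15517059681649
notch r 114.7155858142871 0.6705164798340251
(array([ 0,  0,  0,  0,  0,  0,  0,  1, 25, 39, 33, 41, 32, 32, 42, 32, 42,
       43, 43, 44, 42, 42, 43, 44, 45, 43, 26,  0,  0,  0, 20, 44, 46, 46,
       43, 44, 43, 41, 48, 45, 46, 47, 46, 46, 46, 48, 41, 43, 48,  9,  0,
        0,  0,  0]), array([0.1 , 0.12, 0.14, 0.16, 0.18, 0.2 , 0.22, 0.24, 0.26, 0.28, 0.3 ,
       0.32, 0.34, 0.36, 0.38, 0.4 , 0.42, 0.44, 0.46, 0.48, 0.5 , 0.52,
       0.54, 0.56, 0.58, 0.6 , 0.62, 0.64, 0.66, 0.68, 0.7 , 0.72, 0.74,
       0.76, 0.78, 0.8 , 0.82, 0.84, 0.86, 0.88, 0.9 , 0.92, 0.94, 0.96,
       0.98, 1.  , 1.02, 1.04, 1.06, 1.08, 1.1 , 1.12, 1.14, 1.16, 1.18]))
depth ring [ 609.40903446 -144.5312308   101.83745206] rail [ 674.61429248 -104.35513586   10.85798321] [674.22066269 -88.51944929  29.63908899] [630.26061603 -30.07013922  49.36072354]
```

```bash
python3 -m handwheel '[[[-0.002,0,0.11,0,0,0.002,0.5],[-0.002,0,0.11,0,0,0.001,0.3],[-0.002,0,0.11,0,0,0,0.25],[0,0,0.06,0,0,0,0.25],[0,0,0,0,0,0,0.25]]]' 5
python3 - <<'E'
from h import *
from goto import goto
import pickle
goto([610.5,-148,87],22.4)
s=snap('wrist');cv2.imwrite('pics/w2.png',s['frame']);pickle.dump(s,open('w2.pkl','wb'))
f=s['frame'].astype(int);m=((f[...,2]>100)&(f[...,1]<70)&(f[...,0]<70)).astype(np.uint8);m[:250]=0
n,l,st,c=cv2.connectedComponentsWithStats(m);i=1+st[1:,4].argmax();print(st[i],c[i])
r=onz(s,*c[i],85);print(r);goto([r[0],r[1],87],22.4)
E
```

```text
time: 2.95
ee_pos: [605.8, -152.0, 94.7]
ee_rot: [[-0.39, 0.921, -0.003], [0.921, 0.39, -0.001], [0.0, -0.004, -1.0]]
force: [0.5, -0.3, -0.1]
width: 57.4
shift units [0.0061 0.0197 0.0256] mm [1.8 5.9 7.7] rot units [-0.0035 -0.      0.0094] pos [ 605.8 -152.    94.7] yaw 22.96 F [ 0.5 -0.3 -0.1] w 57.4 t 2.95
[ 325  261   22   75 1500] [335.42533333 299.01466667]
[ 611.48104215 -148.33017605   85.        ]
shift units [0.0053 0.0208 0.0301] mm [1.6 6.2 9. ] rot units [-0.0027  0.0008  0.0093] pos [ 606.4 -152.2   96. ] yaw 22.96 F [-0.3  0.2 -0.5] w 53.6 t 3.0
```

View pics/w2.png

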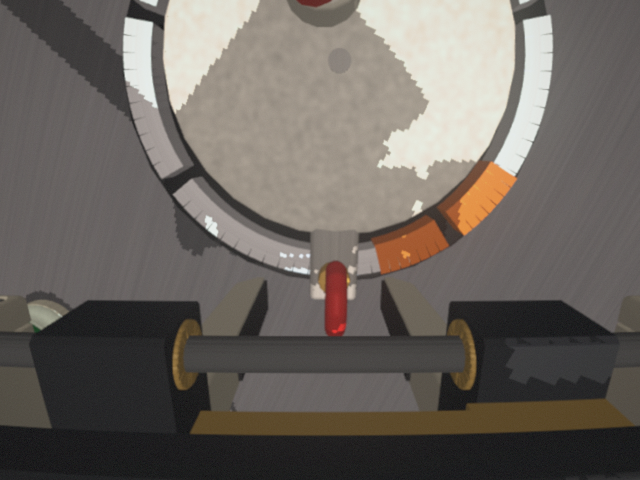

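The ring at (335,299) sits right of the finger midline (x≈325), which matches the computed +6 mm along tool y. I'll correct that, then close gently.

```bash
python3 -m handwheel '[[[0.005,0.02,0.026,0,0,0.008,0.25],[0,0.002,0,0,0,0,0.2],[0,0,0,0,0,0,0.2],[0,0,0,0,0,0,0.2]]]' 4
python3 goto.py 611.5 -148.3 87 22.4
```

```text
time: 3.4
ee_pos: [614.6, -149.6, 92.8]
ee_rot: [[-0.381, 0.925, 0.004], [0.925, 0.381, -0.004], [-0.005, 0.002, -1.0]]
force: [-0.0, 1.1, -0.3]
width: 21.6
shift units [ 0.0083 -0.008   0.0192] mm [ 2.5 -2.4  5.8] rot units [ 0.0019  0.005  -0.0003] pos [ 614.6 -149.6   92.8] yaw 22.38 F [-0.   1.1 -0.3] w 21.6 t 3.4
```

```bash
python3 -m handwheel '[[[0.006,-0.006,0.018,0,0,0,0.2],[0,0,0,0,0,0,0.2],[0,0,0,0,0,0,0.2]]]' 4
python3 - <<'E'
from h import *
from goto import goto
import pickle
goto([611.5,-148.3,87],22.4)
s=snap('wrist');cv2.imwrite('pics/w3.png',s['frame'][200:400,200:480])
E
```

```text
time: 3.7
ee_pos: [613.2, -148.9, 88.8]
ee_rot: [[-0.381, 0.925, 0.007], [0.925, 0.381, -0.005], [-0.007, 0.004, -1.0]]
force: [0.1, 0.0, 0.2]
width: 18.5
shift units [ 0.0039 -0.0046  0.0058] mm [ 1.2 -1.4  1.7] rot units [0.004  0.0069 0.    ] pos [ 613.2 -148.9   88.8] yaw 22.4 F [0.1 0.  0.2] w 18.5 t 3.7
```

View pics/w3.png

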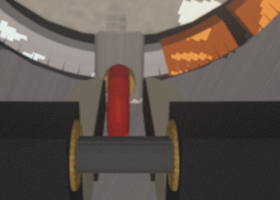

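The crop shows the ring at crop x≈118 between the fingers at about 101 and 150, so I need a shift of about 2 mm along −y. Then close at a light grip.

```bash
python3 -m handwheel '[[[0.003,-0.006,0.006,0,0,0,0.2],[0,0,0,0,0,0,0.16],[0,0,0,0,0,0,0.13]]]' 3
python3 goto.py 611.5 -148.3 87 22.4
python3 -m handwheel '[[[0,0,0,0,0,0,0.05],[0,0,0,0,0,0,0.05],[0,0,0,0,0,0,0.05]]]' 3
python3 goto.py 611.5 -148.3 87 22.4
```

```text
time: 4.05
ee_pos: [610.7, -148.6, 86.6]
ee_rot: [[-0.381, 0.925, 0.006], [0.925, 0.381, -0.005], [-0.007, 0.004, -1.0]]
force: [0.7, 0.0, -0.3]
width: 13.2
shift units [ 0.0001  0.0028 -0.0014] mm [ 0.   0.8 -0.4] rot units [ 0.0036  0.0065 -0.    ] pos [ 610.7 -148.6   86.6] yaw 22.4 F [ 0.7  0.  -0.3] w 13.2 t 4.05
time: 4.35
ee_pos: [610.6, -148.7, 86.5]
ee_rot: [[-0.381, 0.925, 0.006], [0.925, 0.381, -0.005], [-0.007, 0.003, -1.0]]
force: [-0.3, 0.7, 0.3]
width: 10.1
shift units [-0.      0.0032 -0.0017] mm [-0.   1.  -0.5] rot units [ 0.0033  0.0063 -0.0001] pos [ 610.6 -148.7   86.5] yaw 22.4 F [-0.3  0.7  0.3] w 10.1 t 4.35
```

Grip on the ring at 10.1 mm with almost no side force. Now tighten and lift about 11 mm.

```bash
python3 -m handwheel '[[[0,0,0,0,0,0,0],[0,0,0,0,0,0,0],[0,0,-0.012,0,0,0,0],[0,0,-0.012,0,0,0,0],[0,0,-0.01,0,0,0,0]]]' 35
python3 goto.py 611.1 -147.6 97.5 22.4
```

```text
time: 4.85
ee_pos: [609.9, -148.8, 94.7]
ee_rot: [[-0.381, 0.925, 0.004], [0.925, 0.381, -0.005], [-0.006, 0.002, -1.0]]
force: [4.4, -2.3, -9.0]
width: 9.3
shift units [ 0.002   0.0053 -0.0093] mm [ 0.6  1.6 -2.8] rot units [ 0.0018  0.0056 -0.0005] pos [ 609.9 -148.8   94.7] yaw 22.37 F [ 4.4 -2.3 -9. ] w 9.3 t 4.85
```

```bash
python3 -m handwheel '[[[0,0,-0.008,0,0,0,0],[0,0,-0.004,0,0,0,0]]]'
python3 goto.py 611.1 -147.6 97.5 22.4
```

```text
time: 5.05
ee_pos: [609.5, -148.9, 97.6]
ee_rot: [[-0.38, 0.925, 0.003], [0.925, 0.38, -0.005], [-0.006, 0.001, -1.0]]
force: [3.7, -2.7, -10.3]
width: 9.1
shift units [0.002  0.0064 0.0004] mm [0.6 1.9 0.1] rot units [ 0.0012  0.0053 -0.0008] pos [ 609.5 -148.9   97.6] yaw 22.35 F [  3.7  -2.7 -10.3] w 9.1 t 5.05
```

```bash
python3 -m handwheel '[[[0.0003,0.015,-0.001,0,0,-0.038,0],[0.0003,0.015,-0.001,0,0,-0.038,0],[0.0003,0.015,-0.001,0,0,-0.038,0],[0.0003,0.015,-0.001,0,0,-0.038,0]]]'
cat > pl.py <<'E'
from goto import *
import sys
def pl(c=(567.,-42.),t0=-68.1):
    st=read_state();w=st['ee_pos'][:2]-np.array(c);R=np.array(st['ee_rot']);a=np.arctan2(w[1],w[0])-np.radians(-68.3);F=st['force']
    y=np.arctan2(R[1,1],R[0,1]);print('r',np.hypot(*w).round(1),'theta',a.round(3),'from yaw',(y-np.radians(22.4)).round(3),'z',st['ee_pos'][2].round(1),'Ftool',(R.T@F).round(1),'M',(R.T@st['moment']).round(2),'w',round(st['width'],1),'t',st['time'], 'tilt',R[:,2].round(3))
pl()
E
python3 pl.py
```

```text
time: 5.45
ee_pos: [623.7, -142.2, 96.6]
ee_rot: [[-0.524, 0.852, -0.001], [0.852, 0.524, -0.006], [-0.004, -0.004, -1.0]]
force: [3.9, -2.7, -10.8]
width: 9.6
r 115.1 theta 0.136 from yaw 0.161 z 96.6 Ftool [-4.3  1.9 10.8] M [-0.56 -1.    0.42] w 9.6 t 5.45 tilt [-0.001 -0.006 -1.   ]
```

```bash
python3 -m handwheel '[[[0.0003,0.017,-0.004,0,0,-0.036,0],[0.0003,0.016,-0.002,0,0,-0.036,0],[0.0003,0.016,-0.002,0,0,-0.036,0],[0.0003,0.016,-0.002,0,0,-0.036,0]]]'
python3 pl.py
python3 -m handwheel '[[[0.0003,0.016,-0.002,0,0,-0.036,0],[0.0003,0.016,-0.002,0,0,-0.036,0],[0.0003,0.016,-0.002,0,0,-0.036,0],[0.0003,0.016,-0.002,0,0,-0.036,0],[0.0003,0.016,-0.002,0,0,-0.036,0]]]'
python3 pl.py
```

```text
time: 5.85
ee_pos: [639.1, -131.8, 97.4]
ee_rot: [[-0.649, 0.761, -0.003], [0.761, 0.649, -0.006], [-0.003, -0.006, -1.0]]
force: [3.8, -3.4, -10.7]
width: 9.5
r 115.1 theta 0.298 from yaw 0.315 z 97.4 Ftool [-5.1  0.7 10.7] M [-0.59 -1.11  0.32] w 9.5 t 5.85 tilt [-0.003 -0.006 -1.   ]
time: 6.35
ee_pos: [655.8, -115.5, 97.5]
ee_rot: [[-0.783, 0.622, -0.004], [0.622, 0.783, -0.007], [-0.001, -0.008, -1.0]]
force: [4.0, -2.6, -11.2]
width: 9.3
r 115.2 theta 0.501 from yaw 0.509 z 97.5 Ftool [-4.7  0.6 11.2] M [-0.57 -1.33  0.27] w 9.3 t 6.35 tilt [-0.004 -0.007 -1.   ]
```

On the arc at r=115 and θ≈0.50. A close look now for the notch.

```bash
python3 - <<'E'
from h import *
import pickle
s=snap('wrist');pickle.dump(s,open('w4.pkl','wb'));cv2.imwrite('pics/w4.png',s['frame'][60:360,220:620])
t=snap('top');pickle.dump(t,open('t4.pkl','wb'))
f=s['frame'].astype(int);c=np.array([567.,-42]);st=read_state()
m=((f[...,2]>f[...,0]*2)&(f[...,2]>f[...,1]*1.3)&(f[...,1]>f[...,0]*1.4)&(f[...,2]>60));vv,uu=np.nonzero(m)
O=np.array([onz(s,a,b,30.4)[:2] for a,b in zip(uu,vv)])-c;a=np.arctan2(O[:,1],O[:,0])+np.radians(68.3);r=np.hypot(*O.T);q=(r>108)&(r<124)&(a>0.1)&(a<1.3)
h,e=np.histogram(a[q],bins=np.arange(.2,1.2,.02));print([(round(x,2),int(y)) for x,y in zip(e,h)])
r=((f[...,2]>100)&(f[...,1]<70)&(f[...,0]<70)).astype(np.uint8);r[:230]=0
n,l,S,C=cv2.connectedComponentsWithStats(r);i=1+S[1:,4].argmax();p=onz(s,*C[i],95);w=p[:2]-c;print(C[i],S[i],p,'ring theta',np.arctan2(w[1],w[0])+np.radians(68.3))
E
```

```text
[(np.float64(0.2), 0), (np.float64(0.22), 0), (np.float64(0.24), 0), (np.float64(0.26), 33), (np.float64(0.28), 85), (np.float64(0.3), 85), (np.float64(0.32), 87), (np.float64(0.34), 85), (np.float64(0.36), 63), (np.float64(0.38), 2), (np.float64(0.4), 0), (np.float64(0.42), 0), (np.float64(0.44), 15), (np.float64(0.46), 10), (np.float64(0.48), 5), (np.float64(0.5), 6), (np.float64(0.52), 9), (np.float64(0.54), 14), (np.float64(0.56), 12), (np.float64(0.58), 0), (np.float64(0.6), 0), (np.float64(0.62), 5), (np.float64(0.64), 0), (np.float64(0.66), 0), (np.float64(0.68), 0), (np.float64(0.7), 1), (np.float64(0.72), 77), (np.float64(0.74), 86), (np.float64(0.76), 86), (np.float64(0.78), 87), (np.float64(0.8), 85), (np.float64(0.82), 87), (np.float64(0.84), 86), (np.float64(0.86), 87), (np.float64(0.88), 87), (np.float64(0.9), 87), (np.float64(0.92), 85), (np.float64(0.94), 89), (np.float64(0.96), 88), (np.float64(0.98), 89), (np.float64(1.0), 88), (np.float64(1.02), 90), (np.float64(1.04), 89), (np.float64(1.06), 88), (np.float64(1.08), 60), (np.float64(1.1), 0), (np.float64(1.12), 0), (np.float64(1.14), 0), (np.float64(1.16), 0)]
[323.9358209  303.01343284] [ 313  269   22   67 1340] [ 655.12173976 -113.53154373   95.        ] ring theta 0.5102040005527051
```

View pics/w4.png

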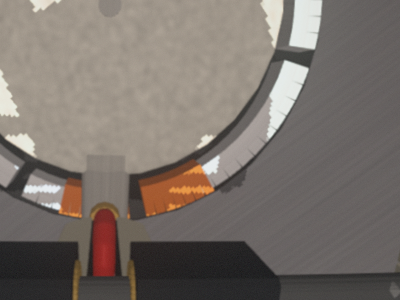

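The picture shows the orange shoe either side of the ring, at crop x≈60–215. The notch is hidden behind the tab. Shoe ends at 0.268 and 1.095 put the notch at about 0.67 in TCP angle. I'll turn on to there.

```bash
python3 -m handwheel '[[[0.0003,0.016,-0.002,0,0,-0.037,0],[0.0003,0.016,-0.002,0,0,-0.037,0],[0.0003,0.016,-0.002,0,0,-0.037,0],[0.0003,0.016,-0.002,0,0,-0.037,0],[0,0,-0.001,0,0,0,0]]]'
python3 pl.py
```

```text
time: 6.95
ee_pos: [667.0, -99.4, 97.3]
ee_rot: [[-0.872, 0.489, -0.005], [0.489, 0.872, -0.006], [0.001, -0.008, -1.0]]
force: [4.9, -0.3, -11.4]
width: 9.5
r 115.2 theta 0.671 from yaw 0.669 z 97.3 Ftool [-4.4  2.2 11.4] M [-1.01 -1.29  0.08] w 9.5 t 6.95 tilt [-0.005 -0.006 -1.   ]
```

```bash
for i in 1; do python3 -m handwheel '[[[0,0,0.005,0,0,0,0],[0,0,0.003,0,0,0,0]]]' >/dev/null; python3 pl.py; done
python3 -m handwheel '[[[0,0,0.003,0,0,0,0]]]' >/dev/null; python3 pl.py
python3 -m handwheel '[[[0,0,0.003,0,0,0,0]]]' >/dev/null; python3 pl.py
python3 -m handwheel '[[[0,0,0.003,0,0,0,0]]]' >/dev/null; python3 pl.py
```

```text
r 115.3 theta 0.672 from yaw 0.669 z 94.2 Ftool [-4.1  0.5  9.8] M [-0.54 -1.2   0.14] w 9.2 t 7.15 tilt [-0.004 -0.006 -1.   ]
r 115.3 theta 0.672 from yaw 0.669 z 93.2 Ftool [-3.7  0.9  9.1] M [-0.6  -1.1   0.14] w 9.3 t 7.25 tilt [-0.004 -0.006 -1.   ]
r 115.3 theta 0.672 from yaw 0.669 z 92.3 Ftool [-4.2  0.2  8.5] M [-0.64 -1.06  0.15] w 9.4 t 7.35 tilt [-0.004 -0.006 -1.   ]
r 115.3 theta 0.672 from yaw 0.669 z 91.4 Ftool [-2.5  0.8  7.5] M [-0.62 -1.02  0.12] w 9.6 t 7.45 tilt [-0.004 -0.006 -1.   ]
```

The spring force keeps falling smoothly below the 8 mm height, so the pin is entering the notch. Continue down.

```bash
python3 -m handwheel '[[[0,0,0.004,0,0,0,0],[0,0,0.004,0,0,0,0]]]' >/dev/null; python3 pl.py
python3 -m handwheel '[[[0,0,0.004,0,0,0,0],[0,0,0.003,0,0,0,0]]]' >/dev/null; python3 pl.py
```

```text
r 115.4 theta 0.672 from yaw 0.669 z 89.4 Ftool [-2.3  0.8  7.7] M [-0.53 -0.83  0.09] w 9.4 t 7.65 tilt [-0.004 -0.006 -1.   ]
r 115.4 theta 0.672 from yaw 0.669 z 87.5 Ftool [-2.1 -0.2  5.6] M [-0.47 -0.81  0.11] w 9.2 t 7.85 tilt [-0.004 -0.006 -1.   ]
```

```bash
python3 -m handwheel '[[[0,0,0.004,0,0,0,0],[0,0,0.003,0,0,0,0]]]' >/dev/null; python3 pl.py
```

```text
r 115.5 theta 0.673 from yaw 0.669 z 86.4 Ftool [ 2.2 -2.  -3.1] M [-0.29 -0.01  0.1 ] w 9.2 t 8.05 tilt [-0.003 -0.006 -1.   ]
```

The downward spring load has gone and turned to −3 N, so the ring is seated at its home height (86.4 against 86.5 at the grasp). Now release and back up.

```bash
python3 -m handwheel '[[[0,0,0,0,0,0,0.15],[0,0,0,0,0,0,0.2],[0,0,0,0,0,0,0.3],[0,0,0,0,0,0,0.4]]]' 20 >/dev/null; python3 pl.py
python3 -m handwheel '[[[0,0,-0.05,0,0,0,0.4],[0,0,-0.1,0,0,0,0.4],[0,0,-0.13,0,0,0,0.4],[0,0,-0.13,0,0,0,0.4],[0,0,0,0,0,0,0.4],[0,0,0,0,0,0,0.4]]]' >/dev/null; python3 pl.py
python3 - <<'E'
from h import *
import pickle
s=snap('side');w=snap('wrist');t=snap('top')
for n,x in (('s5',s),('w5',w),('t5',t)): pickle.dump(x,open(n+'.pkl','wb'))
cv2.imwrite('pics/e.png',np.hstack([cv2.resize(s['frame'][130:290,235:405],None,fx=2.2,fy=2.2),cv2.resize(w['frame'][0:320,150:500],(385,352))]))
f=s['frame'].astype(int)
m=((f[...,2]>120)&(f[...,1]<70)&(f[...,0]<70)).astype(np.uint8);k=np.zeros_like(m);k[165:215,240:312]=m[165:215,240:312]
n,l,S,C=cv2.connectedComponentsWithStats(k);print(S[1:],C[1:])
f=w['frame'].astype(int);m=((f[...,2]>100)&(f[...,1]<70)&(f[...,0]<70)).astype(np.uint8);n,l,S,C=cv2.connectedComponentsWithStats(m)
for i in range(1,n):
  if S[i,4]>100: print('wrist red',S[i],C[i],onz(w,*C[i],85))
E
```

```text
r 116.0 theta 0.676 from yaw 0.669 z 88.7 Ftool [ 0.8 -0.1 -0.3] M [-0.1  -0.11 -0.01] w 30.4 t 8.45 tilt [-0.002 -0.006 -1.   ]
r 115.2 theta 0.683 from yaw 0.67 z 220.7 Ftool [-0.1  0.2  1.3] M [-0.09 -0.08 -0.  ] w 37.3 t 9.05 tilt [-0.002 -0.006 -1.   ]
[[262 180  15  13  67]
 [263 187   9   9  43]] [[270.40298507 185.56716418]
 [266.62790698 191.6744186 ]]
wrist red [283  12  58  62 797] [302.55332497  52.05520703] [536.27338543 -42.67309679  85.        ]
wrist red [318 217  11  43 382] [323.18586387 238.12827225] [668.3972903 -98.9080847  85.       ]
wrist red [ 54 401  42  21 253] [ 72.9486166  410.33201581] [ 701.91801805 -409.19208685   85.        ]
```

View pics/e.png

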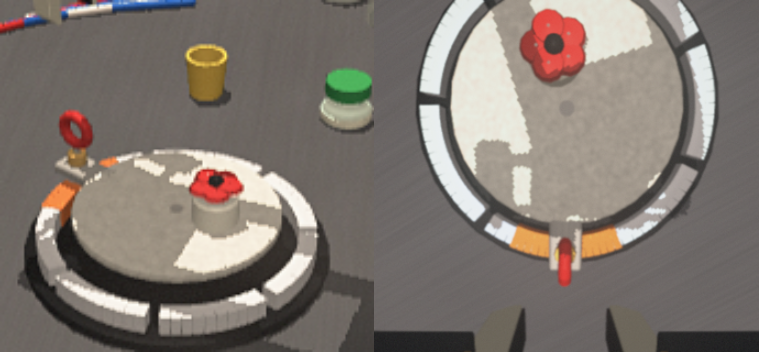

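The ring is free, standing upright in the middle of the orange shoe. The poppy is upright, and the pot and jar are in place. One numeric check of the ring height and the bystanders, then sign off.

```bash
python3 - <<'E'
from h import *
import pickle
L=lambda n:pickle.load(open(n+'.pkl','rb'))
s,w,s0,t0,t5=L('s5'),L('w5'),L('side0'),L('top0'),L('t5')
def tri(A,B):
    (o1,d1),(o2,d2)=A,B;d1=d1/np.linalg.norm(d1);d2=d2/np.linalg.norm(d2);x=np.linalg.lstsq(np.c_[d1,-d2],o2-o1,rcond=None)[0];return (o1+x[0]*d1).round(1),(o2+x[1]*d2).round(1)
print('ring',tri(ray(s,269.5,188),ray(w,323.2,238.1)))
for n,lo,hi,(y0,y1,x0,x1) in (('jar',(45,90,60),(75,255,255),(165,190,375,410)),('pot',(22,120,80),(33,255,255),(145,180,315,345)),('tin',(100,100,60),(125,255,255),(365,420,285,360))):
    for q in (s0,s):
        m=cv2.inRange(cv2.cvtColor(q['frame'],cv2.COLOR_BGR2HSV),lo,hi)[y0:y1,x0:x1];M=cv2.moments(m,True);print(n,M['m00'],(x0+M['m10']/max(M['m00'],1),y0+M['m01']/max(M['m00'],1)))
job.sign_off()
E
```

```text
ring (array([666.6, -99. ,  85.5]), array([668.2, -98.8,  85.8]))
jar 224.0 (393.0357142857143, 169.98214285714286)
jar 222.0 (392.8828828828829, 169.92342342342343)
pot 62.0 (327.741935483871, 155.17741935483872)
pot 60.0 (327.85, 155.11666666666667)
tin 2267.0 (323.22276135862376, 393.72915747684164)
tin 2270.0 (323.23348017621146, 393.7431718061674)
the job is handed in; nothing more can be done
```

I turned the plate to the orange shoe's notch, about 0.67 rad round, let the pin drop fully home, released the ring and handed the job in. The robot clock stood at about 9.2 s of the 48 s allowed. Signing off gives no verdict, so I don't know the judged result.

**What I did:** I pinched the ring with a light grip and almost no side force, then tightened and lifted it about 11 mm. I turned the plate anticlockwise along the arc and lowered the pin in small steps.

**Pin home:** the spring force fell smoothly through the rail-top height, and the tool ended at 86.4 mm, against 86.5 mm at the grasp. From two camera views the ring centre then stood at 85.5 to 85.8 mm, against 85 mm when home.

**Forces:** the largest vertical force I read at the wrist was about 11 N, and about 3 N as the pin seated. I could not measure the force between pin and rail directly.

**Other things:** the poppy looked upright in the last picture. The jar, pot and tin moved by less than 0.2 pixel in the side view. The gripper stood clear, about 135 mm above the ring.

**Disagreements:**
- My first fits of the plate outline were spoilt by the rail, so I used the plate's centre dot.
- One ring height, taken from the top and wrist views, came out at 65 mm because the two views were too close together. I discarded it.
- Estimates of the notch angle ranged from 0.64 to 0.68 rad. The pin dropping in smoothly at 0.67 settled it.

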